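# Unlock and pull the tube cassette from its dock

## Task

On the grey bench-top dock, slide the locking gate by its upright knob along its track until the gate's notch stands centred over the cassette's ear. Then pinch the cassette's two opposed side catches together, lift the cassette out and keep it level, and finish still holding it in the air by its squeezed catches, with its underside at least 5 cm above the dock's top. Leave the gate there, do not set the cassette down, and leave the other things on the bench where they are.

Things in the scene. Friction and masses are not known exactly. Their poses are not given: they have to be found in the camera images.
- dock: Grey bench-top instrument, fixed to the bench, 180 (x) x 164 (y) x 56 mm high; origin at the centre of its underside, z up; its front (-x) with display and three keys faces the robot, turned by up to about 0.4 rad. A rectangular well in its top holds the cassette. The gate runs across the top on the -x side of the well, along the dock's y.
- dock_well (a point): Middle of the well's mouth, on the dock's top face, at (20, 0, 56) mm in the dock's frame. The well is 83 mm (x) by 44 mm (y) and 40 mm deep. Axes as the dock's.
- gate (a joint): Position of the gate along the dock's +y, 0 to 0.060 m. It starts between 0 and 0.018 m, covering the ear. The notch is centred over the ear at 0.034 m; the ear passes freely through within about 4 mm either side of that. Friction about 1.5 N, no spring: it stays where left.
- gate_knob (a point): Centre of the top of the gate's upright knob, 111 mm above the bench. The knob is a grey ribbed block 22 (x) x 20 (y) x 40 mm high, standing on the gate's flat black bar, whose top is 71 mm above the bench; the bar is 84 mm long in y and, with the two plates that overhang the ear, 42 mm wide in x. Moves with the gate. Axes as the dock's.
- gate_notch (a point): Middle of the notch in the gate, at the height of the gate's top face (71 mm above the bench). The notch is a 24 mm wide (y) gap between the two overhanging plates, open to +x; its middle lies 26 mm in -y and 22 mm in +x from the knob's centre. Axes as the dock's.
- cassette: Loose white cassette with six capped tubes, 0.17 to 0.31 kg, seated in the dock's well; origin at the centre of its underside (16 mm above the bench when seated), axes as the dock's when seated, z up. Its two end blocks span 80 mm (x) x 42 mm (y) x 42 mm, with tube caps up to 58 mm above the underside; a middle rib 32 mm (x) x 18 mm (y) stands 70 mm above the underside, between the two catches.
- cassette_ear (a point): Top of the cassette's ear, a tongue 14 mm wide (y) and 6 mm thick that sticks out 20 mm from the cassette's -x end over the dock's top. The point is 53 mm in -x from the cassette's centre and 64 mm above the bench when seated. While the gate covers the ear, the cassette cannot rise.
- cassette_top (a point): Middle of the top of the cassette's central rib, 70 mm above the cassette's underside (86 mm above the bench when seated). Midway between the two catches.
- catch_l_pad (a point): On the outer face of the thumb pad of the catch on the cassette's +y side, 24 mm from the cassette's centre line, 68 mm above the cassette's underside (84 mm above the bench when seated). The grey ribbed pad is 26 mm wide (x) and shows from 60 to 98 mm above the bench. It moves in towards the centre line when pressed.
- catch_r_pad (a point): The same on the cassette's -y side. The two outer faces stand 48 mm apart at rest and 36 mm apart fully squeezed.
- catch_l (a joint): How far the +y catch is pressed in, 0 at rest to 0.006 m at its stop. Spring: about 2 N to start, 7 N at the stop. At rest the tooth at its lower end reaches 4 mm under the well's lip and holds the cassette down; pressed fully it clears the lip by 2 mm. Each catch springs back when let go.
- catch_r (a joint): The same for the -y catch.
- tube_rack: Bystander: loose orange tube rack 154 x 64 x 22 mm, to the dock's +y side; origin under its centre.
- mini_rack: Bystander: loose green tube rack 64 x 82 x 22 mm, on the dock's far (+x) side; origin under its centre.
- jar: Bystander: loose jar, 52 mm across, 60 mm high, to the dock's -y side; origin under its centre.
- marker: Bystander: loose black marker 110 x 14 x 12 mm, to the dock's -y side, lying; origin under its centre.
- tip_box: Bystander: loose dark purple box of pipette tips 85 x 120 x 55 mm, to the right of the dock; origin under its centre.
- bottle: Bystander: loose bottle, 60 mm across, 120 mm high, to the left of the dock; origin under its centre.
- beaker: Bystander: loose glass beaker, 68 mm across, 75 mm high, to the left of the dock; origin under its centre.

How it is judged (in metres and radians):
On the way, in this order (a step that is already met when the one before it is completed fails the run):
1. the gate's notch stands over the ear, the cassette still seated (value of joint gate between 0.028 and 0.04 m and height (world z) of cassette below 0.024 m), for 0.2 s.
2. both catches are squeezed in together while the cassette is still in the dock (value of joint each of catch_l, catch_r above 0.0035 m and value of joint gate between 0.028 and 0.04 m and height (world z) of cassette below 0.04 m), for 0.1 s.
At the end, for the whole second after the job is handed in: The cassette hangs in the fingers, both catches squeezed by over 3.5 mm and pressed with over 2 N, its underside over 50 mm above the dock's top (106 mm above the bench), within 0.25 rad of level, under 30 mm/s, not touching the dock; the gate stands at 0.028 to 0.040 m (height (world z) of cassette above 0.106 m and angle between cassette's own z axis and vertical below 0.25 rad and value of joint each of catch_l, catch_r above 0.0035 m and contact force between the fingers and cassette above 2 N and contact force between cassette and dock below 0.1 N and linear speed of cassette below 0.03 m/s and value of joint gate between 0.028 and 0.04 m); the arm keeps its last pose, push and grip.
It fails at once if the cassette is tipped by more than 0.5 rad (angle between cassette's own z axis and vertical above 0.5 rad).
It fails at once if a bystander is moved by more than 30 mm (distance of any of tube_rack, mini_rack, tip_box, bottle, jar, marker, beaker from where it was at the start of the episode above 0.03 m).
It also fails if it takes over 48 s, if anything falls off the work surface, if the arm or the gripper's body presses on something with over 40 N, if the wrist force passes 120 N, or if a joint passes its speed limit or range.

## Robot

A 6-joint arm with a two-finger parallel gripper is mounted at the origin on the work surface. World frame = base frame: x ahead of the robot, y to its left, z up, the work surface at z = 0. Lengths are in mm, angles in rad, forces in N, time in s.
With the tool pointing down it reaches from about 425 to 950 mm from the base axis. Payload 14.7 kg.
Tool frame: the origin (TCP) lies between the finger pads; the fingertips stand 8 mm ahead of it and the grasp point (between the pads) lies 11 mm behind it (env.nose_length is the distance from the TCP to the fingertips, in mm); z points along the fingers, y is the direction in which the jaws open and shut (so a half turn about z gives the same grasp; the last joint's range is limited). The gripper opens to 85 mm and grips with 20 to 120 N. Pads are 22 mm wide; open, the fingers measure 114 mm over their backs; the gripper's body (76 mm by 85 mm) begins 54 mm behind the grasp point. The pads swing forward as they close: fully open they stand 13 mm farther back than shut.
Start: joints at [-1.322, 0.48, 1.596, -0, 1.065, -0.047], TCP at [189.495, -621.759, 212.197] pointing down, gripper open.
Joint ranges: [-2.75, 2.75], [-0.82, 2.05], [0.23, 2.67], [-1.56, 4.7], [0.09, 2.69], [-2.92, 2.92]. Speed limits (rad/s): [1.89, 1.89, 2.39, 3.01, 3.01, 3.01].

## Interface

Orientations are given as [roll, pitch, yaw] about the fixed x, y, z axes, in that order (R = Rz(yaw) Ry(pitch) Rx(roll)).
In Python, from bench import telemetry, viewer, order, env gives the robot as it stands. The module is installed in compiled form; this text tells all that it offers.
- The arm moves only by the shell command python3 -m creep 'ROWS' [FORCE]. ROWS is a JSON object of lists of equal length, an entry for each row: "xyz": the shift along the tool's x, y, z scaled (see below), a list of three; "dr": the turn, a rotation vector about the tool's x, y, z scaled (see below), a list of three; "jaw": the opening, from 0 (shut) to 1 (fully open). A call has exactly 8 rows; each row shifts and turns the pose as measured when the row begins, along the tool's axes as they then stand; what a row does not reach is not made up. The controller multiplies each number of a shift by 250 mm and each number of a turn by 90 degrees. A row lasts 1/12 s, in which the tool goes at most 41.7 mm and 7.16 degrees, less where a joint would pass 70% of its speed; a pose out of reach is approached as far as the arm can. A call with a number of a shift or a turn outside -1 to 1 is refused whole. A call with a gripper value outside its range is refused whole. The fingers move at their own pace and stop on an object; FORCE is the grip in N (left out, the last holds). Time passes only in rows, so rows that do not move let the fingers close, or fill a call up. It gives the time, the measured TCP pose, the force and the opening at its end, in the units of the state.
- telemetry.read_state(): the state, without advancing time (a new reading comes with each control period).
- viewer.grab_frame(name): name is "side" or "top"; returns a dict with "pixels" (480x640x3 uint8, blue, green, red), "camera_matrix" (3x3 intrinsics, pixels), "pose" (4x4, takes a point from camera to world coordinates). Camera axes: x right, y up, looking along -z (the intrinsics and any distortion apply to the point x, -y, -z); pixel columns grow to the right and rows downward; lengths in mm; the calibration is good to about 2 mm. A picture is of the moment at which its call begins. There is no depth.
- order.close_job(): hands the job in, once; it reports no verdict.
Trained networks look in a picture, given as the dict that the camera call returned (one of the last four; its "shot" number tells which), for a name from the list of things; names that differ only in an ending like _2 or _b are one class to them, and where a whole thing is asked for, a point or a joint stands for the part that bears it (a point fixed in the world has none). Each returns a list of dicts, best first, with "p" (0 to 1); they miss things now and then, are a little off and sometimes report something else, mostly with a low value. They report only what shows in the picture. A call takes as long as a camera call.
- viewer.boxes_of(picture, name): "centre" ([x, y, z] in mm, in the coordinates of the camera as it stood for that picture, good to about 4 mm: the middle of the surface that is visible of it).
- viewer.silhouettes(picture, name): "pixels" (480x640 bool, what is visible of it).
The state is a dict: "clock": time; "q": joint angles; "qvel": joint speeds; "effort": joint torques, N m; "tool_pos": TCP position; "eef_rot": TCP orientation; "wrist_force": force on the tool from outside, world axes, zero at the start; "ft_torque": the same for the moment, N m; "finger_gap": finger opening in mm.
Only numpy, scipy, OpenCV 4.12 (cv2) and the standard library are available. Lean on these libraries where they do the work, as an engineer would, in place of code of your own. Each camera call takes 0.05 s, during which the arm holds its last target.

## Working session

There is one attempt and no reset: what is moved stays moved. The work goes in short steps, Python scripts to look and compute and a shell command to move; the robot and the scene stay as the last step left them, time stands still between calls to the robot, and variables do not carry over. Pictures are saved under pics/ and viewed, and the job is handed in when it is done.

```bash
mkdir -p pics; cat > h.py <<'E'
import numpy as np, cv2
from bench import telemetry, viewer, order, env
def px2ray(f,u,v):
    K=np.array(f["camera_matrix"]);P=np.array(f["pose"])
    d=np.linalg.inv(K)@np.array([u,v,1.]); d=np.array([d[0],-d[1],-d[2]])
    return P[:3,3],P[:3,:3]@d
def at_z(f,u,v,z):
    o,d=px2ray(f,u,v); return o+d*(z-o[2])/d[2]
def proj(f,p):
    K=np.array(f["camera_matrix"]);P=np.array(f["pose"])
    c=P[:3,:3].T@(np.array(p)-P[:3,3]); c=np.array([c[0],-c[1],-c[2]]); q=K@c; return q[:2]/q[2]
def w(f,c): P=np.array(f["pose"]); return P[:3,:3]@np.array(c)+P[:3,3]
E
python3 - <<'E'
from h import *
print(telemetry.read_state(), env.nose_length)
for n in("side","top"):
    f=viewer.grab_frame(n); cv2.imwrite(f"pics/{n}0.png",f["pixels"]); print(n,np.round(f["pose"],3).tolist(),np.round(f["camera_matrix"]).tolist())
    for k in ["dock","gate_knob","cassette_top","catch_l_pad","catch_r_pad","cassette_ear","gate_notch","dock_well","tip_box","bottle","beaker","jar","marker","tube_rack","mini_rack"]:
        try: r=viewer.boxes_of(f,k)
        except Exception as e: print(k,e); continue
        print(k,[(round(x["p"],2),np.round(w(f,x["centre"])).tolist()) for x in r[:2]])
E
```

```text
{'clock': 0.0, 'q': array([-1.32160153e+00,  4.80815726e-01,  1.59690556e+00,  7.37723844e-06,
        1.06503793e+00, -4.65711703e-02]), 'qvel': array([-0.0012156 ,  0.00199135, -0.00147116,  0.00025198,  0.00119633,
        0.00105027]), 'effort': array([-3.98469521e-03, -9.50659347e+01, -4.30182159e+01, -8.01962760e-04,
        1.25790975e-02,  2.83647699e-05]), 'tool_pos': array([ 189.39119911, -621.34591192,  211.57102346]), 'eef_rot': array([-3.14042765e+00, -6.07511540e-05,  2.95762354e-01]), 'wrist_force': array([-0.71582575, -0.33556259, -0.47941133]), 'ft_torque': array([-0.01349328,  0.03704556, -0.01269216]), 'finger_gap': 85.43669584629345} 8.0
side [[-0.771, 0.287, -0.569, -91.755], [-0.637, -0.379, 0.672, 795.953], [-0.023, 0.88, 0.475, 666.645], [0.0, 0.0, 0.0, 1.0]] [[442.0, 0.0, 327.0], [0.0, 442.0, 244.0], [0.0, 0.0, 1.0]]
dock [(0.65, [526.0, 79.0, 56.0])]
gate_knob [(0.55, [523.0, 48.0, 70.0])]
cassette_top [(0.74, [587.0, 45.0, 72.0])]
catch_l_pad []
catch_r_pad [(0.52, [588.0, 18.0, 92.0]), (0.36, [520.0, 45.0, 71.0])]
cassette_ear [(0.8, [585.0, 44.0, 75.0])]

[... 519 characters left out ...]
.0], [0.0, 458.0, 237.0], [0.0, 0.0, 1.0]]
dock []
gate_knob [(0.63, [528.0, 10.0, 69.0])]
cassette_top [(0.9, [593.0, 31.0, 74.0])]
catch_l_pad [(0.5, [601.0, 56.0, 98.0])]
catch_r_pad [(0.65, [595.0, 37.0, 71.0]), (0.55, [596.0, 14.0, 98.0])]
cassette_ear []
gate_notch [(0.67, [528.0, 15.0, 67.0]), (0.45, [654.0, 418.0, 78.0])]
dock_well [(0.96, [566.0, 34.0, 59.0])]
tip_box [(0.67, [534.0, -411.0, 45.0])]
bottle [(0.89, [656.0, 418.0, 77.0])]
beaker [(0.59, [545.0, 415.0, 40.0])]
jar [(0.72, [643.0, -86.0, 62.0])]
marker [(0.64, [544.0, -84.0, 14.0]), (0.38, [547.0, 415.0, 38.0])]
tube_rack [(0.56, [586.0, 172.0, 18.0]), (0.23, [595.0, 37.0, 75.0])]
mini_rack [(0.97, [721.0, 43.0, 22.0])]
```

```bash
python3 - <<'E'
from h import *
for n,(a,b,c,d) in {"side":(200,180,400,330),"top":(230,120,400,250)}.items():
    f=viewer.grab_frame(n); 
    u,v=proj(f,[570,33,70]).astype(int); print(n,u,v)
    x0,y0=u-80,v-60
    cv2.imwrite(f"pics/{n}1.png",cv2.resize(f["pixels"][y0:y0+120,x0:x0+160],None,fx=5,fy=5,interpolation=cv2.INTER_CUBIC)); print(x0,y0)
E
```

```text
side 322 261
242 201
top 304 242
224 182
```

View pics/side0.png

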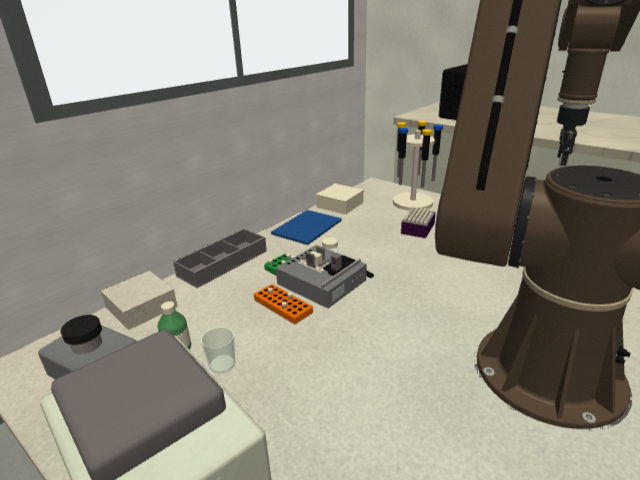

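View pics/top0.png

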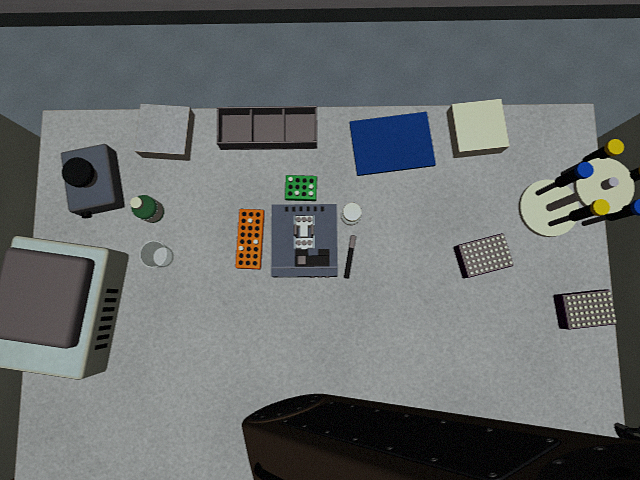

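View pics/top1.png

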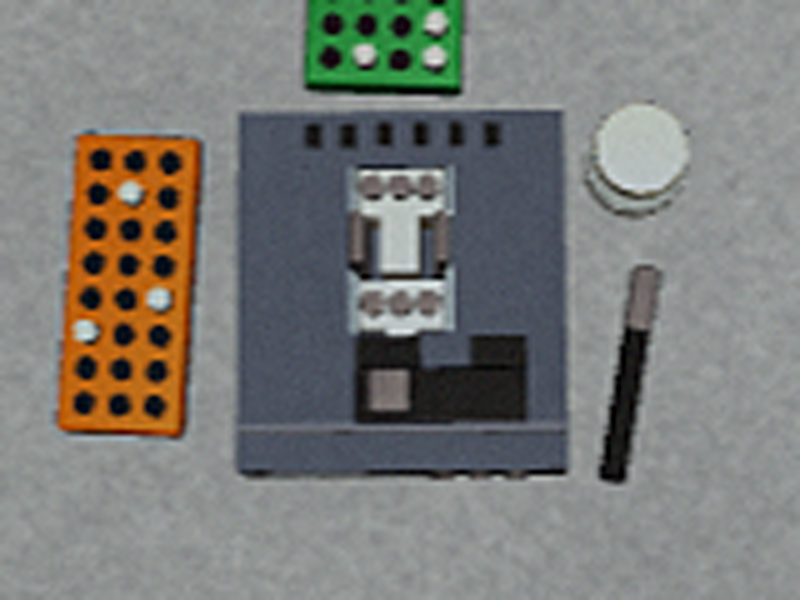

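View pics/side1.png

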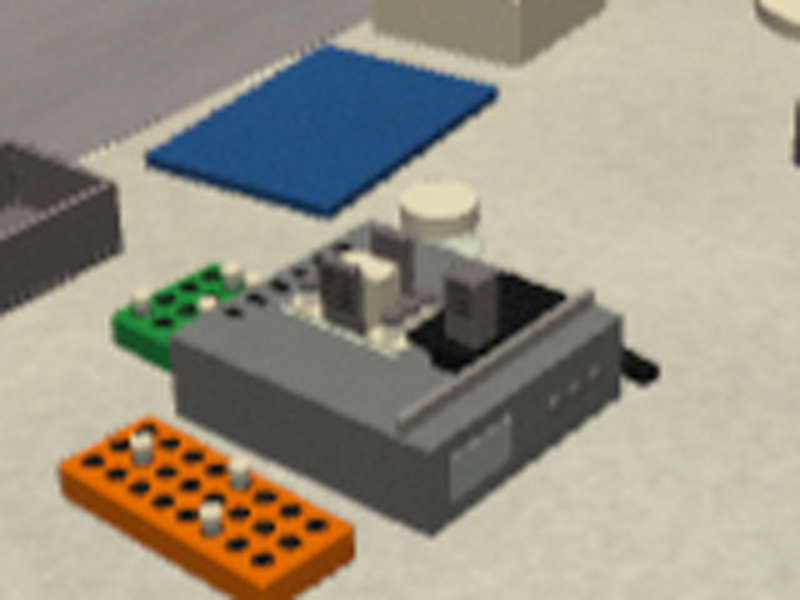

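Both views show the dock nearly square to the robot. In the top crop the knob's top is at crop (389,389), the pads at (358,238) and (442,238), and the notch gap lies about (446,350), to the ‑y of the ear.

```bash
python3 - <<'E'
from h import *
f=viewer.grab_frame("top")
def T(n,u,v,z,off=(224,182)): print(n,np.round(at_z(f,(u+.5)/5-.5+off[0],(v+.5)/5-.5+off[1],z),1))
for a in [("TL",238,112,56),("TR",566,112,56),("BL",238,428,56),("BR",566,428,56),("knob",389,389,111),("knobTL",368,370,111),("knobBR",411,411,111),("rib",400,240,86),("padL",356,214,98),("padLb",356,262,98),("padR",444,214,98),("padRb",446,262,98),("notchL",420,350,71),("notchR",470,350,71),("ear",403,332,64),("wellTL",350,165,56),("wellTR",455,165,56),("wellBL",350,331,56),("wellBR",455,331,56),("gateL",357,415,71),("gateR",525,415,71)]:T(*a)
f=viewer.grab_frame("side")
T("knobtop side",470,270,111,(242,201)); T("rib side",365,265,86,(242,201))
T("padLtop",341,262,98,(242,201))
E
```

```text
TL [669.  115.5  56. ]
TR [667.3 -49.2  56. ]
BL [510.1 114.7  56. ]
BR [508.7 -46.9  56. ]
knob [523.8  38.2 111. ]
knobTL [532.9  48.1 111. ]
knobBR [513.4  28.  111. ]
rib [598.5  33.5  86. ]
padL [609.4  54.2  98. ]
padLb [586.1  54.3  98. ]
padR [609.   11.9  98. ]
padRb [585.7  11.1  98. ]
notchL [546.4  24.4  71. ]
notchR [546.2   0.   71. ]
ear [556.1  32.9  64. ]
wellTL [641.4  59.2  56. ]
wellTR [640.9   6.7  56. ]
wellBL [557.7  59.4  56. ]
wellBR [557.3   7.4  56. ]
gateL [514.9  55.3  71. ]
gateR [514.2 -26.4  71. ]
knobtop side [520.2  39.5 111. ]
rib side [595.7  35.1  86. ]
padLtop [593.6  56.1  98. ]
```

```bash
python3 -m creep '{"xyz":[[0.1,0,0],[0.1,0,0],[0.1,0,0],[0.06,-0.14,0],[0.06,-0.14,0],[0.06,-0.14,0],[0.06,-0.14,0],[0.06,-0.14,0]],"dr":[[0,0,0.0645],[0,0,0.0645],[0,0,0.0645],[0,0,0],[0,0,0],[0,0,0],[0,0,0],[0,0,0]],"jaw":[1,1,1,1,1,1,1,1]}' 20
```

```text
clock: 2.47
tool_pos: [344.1, -434.3, 210.7]
eef_rot: [3.138, -0.001, -0.031]
wrist_force: [0.6, -1.0, 0.3]
finger_gap: 85.7
```

```bash
python3 -m creep '{"xyz":[[0.053,-0.15,0],[0.053,-0.15,0],[0.053,-0.15,0],[0.053,-0.15,0],[0.053,-0.15,0],[0.053,-0.15,0],[0.053,-0.15,0],[0.053,-0.15,0]],"dr":[[0,0,-0.014],[0,0,0],[0,0,0],[0,0,0],[0,0,0],[0,0,0],[0,0,0],[0,0,0]],"jaw":[1,1,1,1,1,1,1,1]}' 20
```

```text
clock: 3.13
tool_pos: [456.8, -121.7, 210.9]
eef_rot: [3.135, -0.005, -0.011]
wrist_force: [1.6, 0.0, -0.5]
finger_gap: 85.2
```

```bash
python3 -m creep '{"xyz":[[0.06,-0.14,0],[0.06,-0.14,0],[0.06,-0.14,0],[0.05,-0.12,0],[0.03,-0.07,0],[0.01,-0.02,0],[0,0,0],[0,0,0]],"dr":[[0,0,0],[0,0,0],[0,0,0],[0,0,0],[0,0,0],[0,0,0],[0,0,0],[0,0,0]],"jaw":[1,1,1,1,1,1,1,1]}' 20
python3 -c "
from h import *
s=telemetry.read_state();print(s['tool_pos'],s['eef_rot'],s['q'])"
```

```text
clock: 3.8
tool_pos: [529.9, 51.3, 211.6]
eef_rot: [3.136, -0.009, -0.002]
wrist_force: [-0.4, 0.2, 0.1]
finger_gap: 85.3
[529.90260553  51.28169216 211.570614  ] [ 3.13603185e+00 -8.86651569e-03 -2.44006957e-03] [ 0.04391582  0.31273696  1.87294443 -0.00734823  0.94732474  1.62144159]
```

```bash
python3 -m creep '{"xyz":[[-0.024,0.052,0],[0,0,0],[0,0,0.1],[0,0,0.1],[0,0,0.08],[0,0,0.04],[0,0,0],[0,0,0]],"dr":[[0.0036,-0.0057,0.003],[0,0,0],[0,0,0],[0,0,0],[0,0,0],[0,0,0],[0,0,0],[0,0,0]],"jaw":[1,1,1,1,1,1,1,1]}' 20
python3 - <<'E'
from h import *
for n in ("side","top"):
    f=viewer.grab_frame(n); u,v=proj(f,[550,33,90]).astype(int); x0,y0=u-80,v-60
    cv2.imwrite(f"pics/{n}2.png",cv2.resize(f["pixels"][y0:y0+120,x0:x0+160],None,fx=5,fy=5,interpolation=cv2.INTER_CUBIC)); print(x0,y0)
E
```

```text
clock: 4.47
tool_pos: [522.5, 29.0, 130.6]
eef_rot: [3.141, -0.003, -0.018]
wrist_force: [0.2, 0.5, -0.2]
finger_gap: 85.5
248 197
223 189
```

View pics/side2.png

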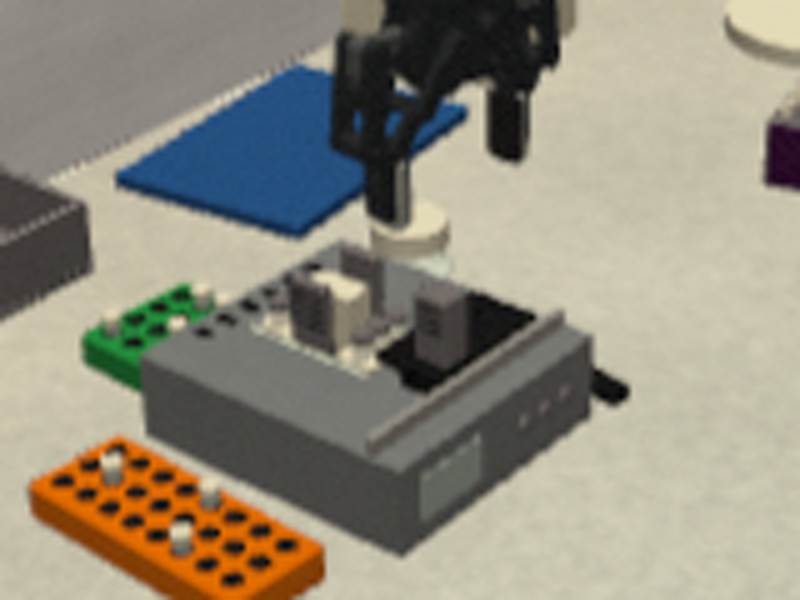

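View pics/top2.png

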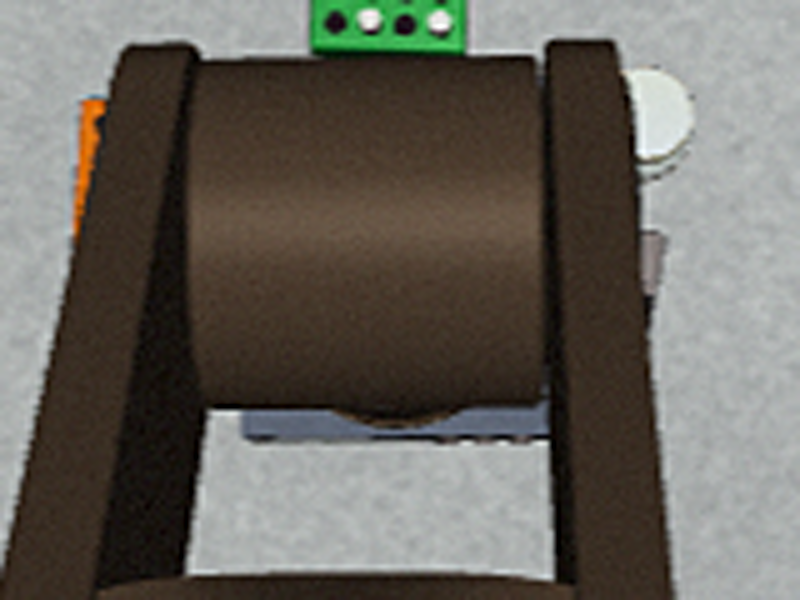

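The side view shows the fingers above the dock and straddling the knob, clear of the catches. The TCP is 9 mm too far to ‑y, so I correct that and then descend.

```bash
python3 -m creep '{"xyz":[[0.004,-0.036,0],[0,0,0],[0,0,0.06],[0,0,0.06],[0,0,0.04],[0,0,0],[0,0,0],[0,0,0]],"dr":[[0,0,-0.006],[0,0,0],[0,0,0],[0,0,0],[0,0,0],[0,0,0],[0,0,0],[0,0,0]],"jaw":[1,1,1,1,1,1,1,1]}' 20
python3 - <<'E'
from h import *
for n in ("side",):
    f=viewer.grab_frame(n); u,v=proj(f,[550,33,90]).astype(int); x0,y0=u-80,v-60
    cv2.imwrite(f"pics/{n}3.png",cv2.resize(f["pixels"][y0:y0+120,x0:x0+160],None,fx=5,fy=5,interpolation=cv2.INTER_CUBIC)); print(x0,y0)
E
```

```text
clock: 5.23
tool_pos: [529.0, 40.3, 95.8]
eef_rot: [3.141, -0.015, -0.006]
wrist_force: [-0.1, -0.3, 0.1]
finger_gap: 85.5
248 197
```

View pics/side3.png

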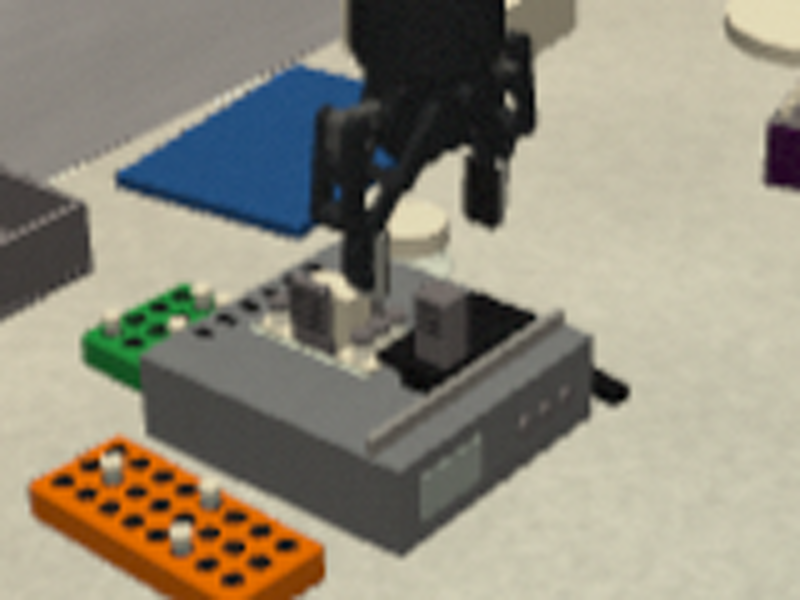

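```bash
python3 -m creep '{"xyz":[[-0.024,0.008,0.02],[0,0,0.016],[0,0,0],[0,0,0],[0,0,0],[0,0,0],[0,0,0],[0,0,0]],"dr":[[0,-0.0095,0],[0,0,0],[0,0,0],[0,0,0],[0,0,0],[0,0,0],[0,0,0],[0,0,0]],"jaw":[1,1,1,0.5,0.3,0,0,0]}' 25
python3 - <<'E'
from h import *
for n in ("side",):
    f=viewer.grab_frame(n); u,v=proj(f,[550,33,90]).astype(int); x0,y0=u-80,v-60
    cv2.imwrite(f"pics/{n}4.png",cv2.resize(f["pixels"][y0:y0+120,x0:x0+160],None,fx=5,fy=5,interpolation=cv2.INTER_CUBIC))
s=telemetry.read_state();print(s['tool_pos'],s['eef_rot'],s['finger_gap'],s['wrist_force'])
E
```

```text
clock: 5.95
tool_pos: [523.6, 37.9, 87.7]
eef_rot: [3.141, -0.001, -0.006]
wrist_force: [-0.0, 0.5, 0.3]
finger_gap: 25.7
[523.64642579  37.92334846  87.75518358] [ 3.14095444e+00 -1.00827753e-03 -5.98270377e-03] 18.897113770678832 [ 0.01883153 -0.76610776  7.06702425]
```

View pics/side4.png

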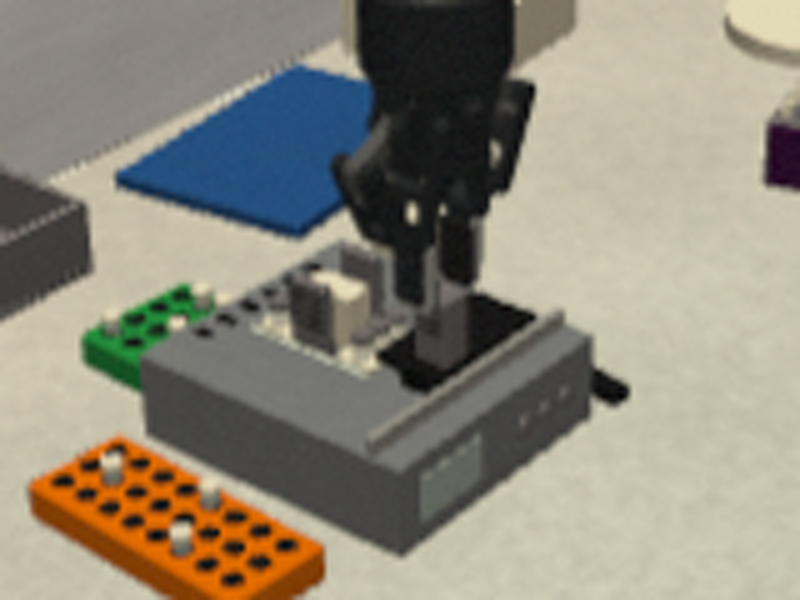

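The fingers now hold the knob (gap about 19 mm). Next I slide it in +y.

```bash
python3 -m creep '{"xyz":[[0,0,0],[0,-0.02,0],[0,-0.02,0],[0,-0.02,0],[0,-0.01,0],[0,0,0],[0,0,0],[0,0,0]],"dr":[[0,0,0],[0,0,0],[0,0,0],[0,0,0],[0,0,0],[0,0,0],[0,0,0],[0,0,0]],"jaw":[0,0,0,0,0,0,0,0]}' 25
python3 - <<'E'
from h import *
for n in ("side",):
    f=viewer.grab_frame(n); u,v=proj(f,[550,33,90]).astype(int); x0,y0=u-80,v-60
    cv2.imwrite(f"pics/{n}5.png",cv2.resize(f["pixels"][y0:y0+120,x0:x0+160],None,fx=5,fy=5,interpolation=cv2.INTER_CUBIC))
s=telemetry.read_state();print(s['tool_pos'],s['eef_rot'],s['finger_gap'],s['wrist_force'])
E
```

```text
clock: 6.67
tool_pos: [523.6, 57.7, 87.8]
eef_rot: [3.141, -0.001, -0.005]
wrist_force: [1.2, -2.9, 0.5]
finger_gap: 19.0
[523.61401425  57.57731628  87.85332853] [ 3.14056096e+00 -9.41764053e-04 -5.06197258e-03] 18.717089072351005 [-0.83815539  0.23090043  0.36448297]
```

View pics/side5.png

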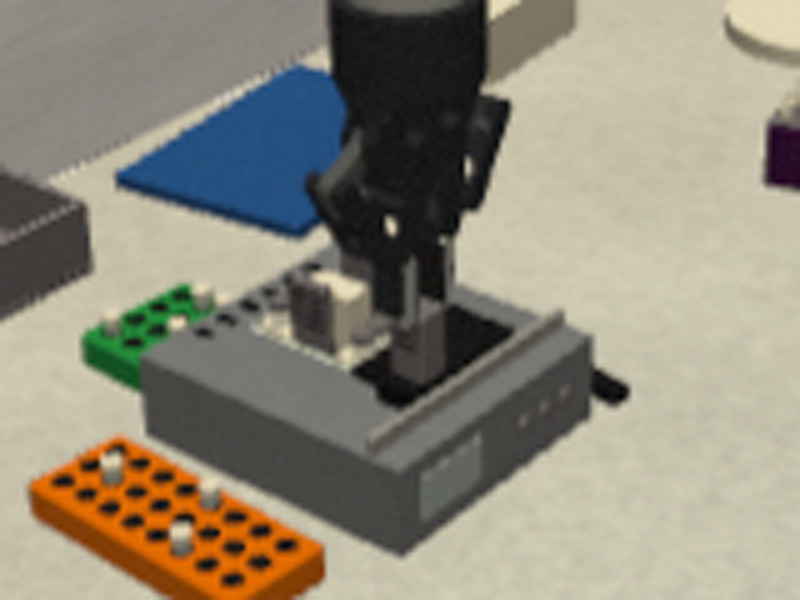

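Moved 19.7 mm. I add 1.5 mm, open the jaws and rise clear.

```bash
python3 -m creep '{"xyz":[[0,-0.006,0],[0,0,0],[0,0,0],[0,0,0],[0,0,0],[0,0,0],[0,0,-0.04],[0,0,-0.06]],"dr":[[0,0,0],[0,0,0],[0,0,0],[0,0,0],[0,0,0],[0,0,0],[0,0,0],[0,0,0]],"jaw":[0,0,0,0.6,1,1,1,1]}' 25
python3 -m creep '{"xyz":[[0,0,-0.12],[0,0,-0.12],[-0.1,0.14,-0.06],[-0.1,0.15,0],[-0.1,0.15,0],[-0.05,0.15,0],[0,0,0],[0,0,0]],"dr":[[0,0,0],[0,0,0],[0,0,0],[0,0,0],[0,0,0],[0,0,0],[0,0,0],[0,0,0]],"jaw":[1,1,1,1,1,1,1,1]}' 25
python3 - <<'E'
from h import *
for n in ("side","top"):
    f=viewer.grab_frame(n); u,v=proj(f,[560,33,70]).astype(int); x0,y0=u-80,v-60; print(n,x0,y0)
    cv2.imwrite(f"pics/{n}6.png",cv2.resize(f["pixels"][y0:y0+120,x0:x0+160],None,fx=5,fy=5,interpolation=cv2.INTER_CUBIC))
E
```

```text
clock: 7.38
tool_pos: [521.9, 58.9, 111.7]
eef_rot: [3.141, 0.003, -0.006]
wrist_force: [-0.1, 0.4, -1.2]
finger_gap: 77.9
clock: 8.05
tool_pos: [437.2, -87.5, 197.5]
eef_rot: [3.139, -0.007, -0.004]
wrist_force: [0.3, 0.5, -0.1]
finger_gap: 85.6
side 245 202
top 224 186
```

View pics/side6.png

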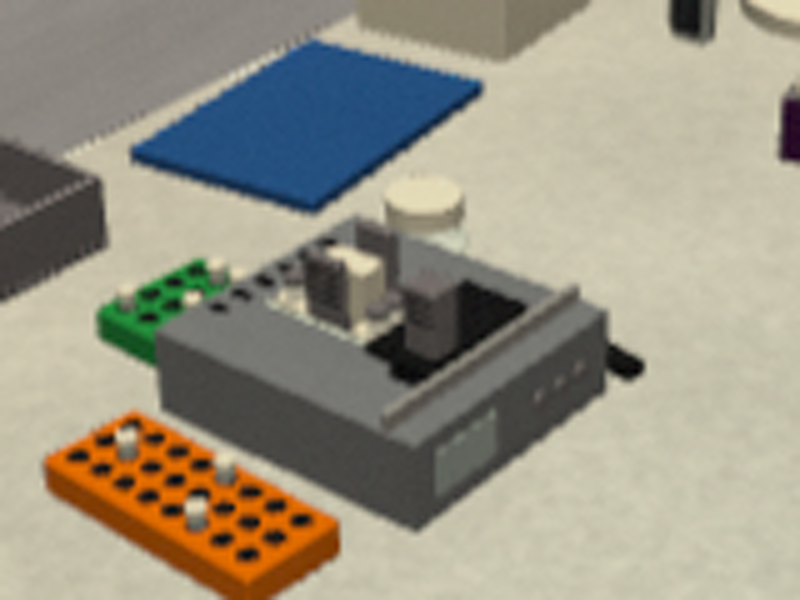

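View pics/top6.png

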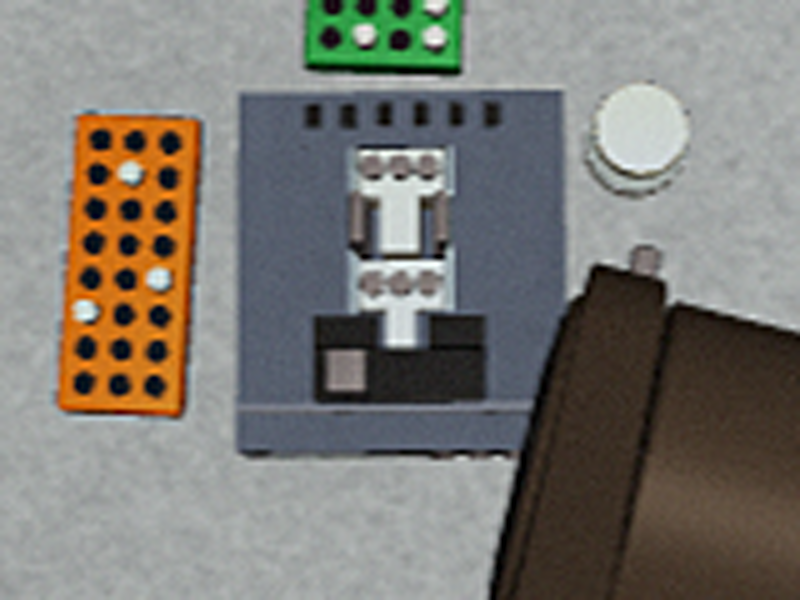

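The top view shows the notch (crop x 378–429, centre about 403) centred on the white ear (385–418, centre about 401), so the gate is right. Next comes the cassette.

```bash
python3 - <<'E'
from h import *
f=viewer.grab_frame("top")
def T(n,u,v,z,off=(224,186)): print(n,np.round(at_z(f,(u+.5)/5-.5+off[0],(v+.5)/5-.5+off[1],z),1))
for a in [("knob",345,370,111),("ribTL",382,197,86),("ribBR",420,256,86),("notchL",378,330,71),("notchR",429,330,71),("earL",385,345,64),("earR",418,345,64),("padLo",349,222,98),("padRo",454,222,98)]:T(*a)
E
python3 -m creep '{"xyz":[[0.1,-0.075,0],[0.1,-0.075,0],[0.1,-0.075,0],[0.1,-0.075,0],[0.1,-0.075,0],[0.08,-0.06,0],[0.03,-0.02,0],[0,0,0]],"dr":[[0,-0.004,0],[0,0,0],[0,0,0],[0,0,0],[0,0,0],[0,0,0],[0,0,0],[0,0,0]],"jaw":[1,1,1,1,1,1,1,1]}' 25
```

```text
knob [523.5  58.9 111. ]
ribTL [609.9  42.2  86. ]
ribBR [580.8  23.9  86. ]
notchL [546.6  45.   71. ]
notchR [546.3  20.   71. ]
earL [539.9  41.8  64. ]
earR [539.7  25.6  64. ]
padLo [595.9  57.6  98. ]
padRo [595.4   7.2  98. ]
clock: 8.87
tool_pos: [598.4, 46.4, 195.1]
eef_rot: [3.14, 0.002, 0.012]
wrist_force: [-0.8, 0.8, 0.5]
finger_gap: 85.1
```

```bash
python3 -m creep '{"xyz":[[-0.004,0.053,0],[0,0,0],[0,0,0.08],[0,0,0.1],[0,0,0.06],[0,0,0.02],[0,0,0],[0,0,0]],"dr":[[0,0,0.011],[0,0,0],[0,0,0],[0,0,0],[0,0,0],[0,0,0],[0,0,0],[0,0,0]],"jaw":[1,1,1,1,1,1,1,1]}' 25
```

```text
clock: 9.53
tool_pos: [592.3, 31.3, 128.8]
eef_rot: [3.139, 0.004, -0.005]
wrist_force: [0.8, 0.2, 0.4]
finger_gap: 85.2
```

```bash
python3 -m creep '{"xyz":[[0.019,-0.008,0],[0,0,0],[0,0,0.04],[0,0,0.04],[0,0,0.04],[0,0,0.02],[0,0,0],[0,0,0]],"dr":[[0.001,0.002,0],[0,0,0],[0,0,0],[0,0,0],[0,0,0],[0,0,0],[0,0,0],[0,0,0]],"jaw":[1,1,1,1,1,1,1,1]}' 35
python3 - <<'E'
from h import *
for n in ("side",):
    f=viewer.grab_frame(n); u,v=proj(f,[560,33,70]).astype(int); x0,y0=u-80,v-60; print(n,x0,y0)
    cv2.imwrite(f"pics/{n}7.png",cv2.resize(f["pixels"][y0:y0+120,x0:x0+160],None,fx=5,fy=5,interpolation=cv2.INTER_CUBIC))
E
```

```text
clock: 10.2
tool_pos: [599.0, 33.1, 93.2]
eef_rot: [3.141, -0.003, -0.005]
wrist_force: [-0.7, -0.5, 0.3]
finger_gap: 85.4
side 245 202
```

View pics/side7.png

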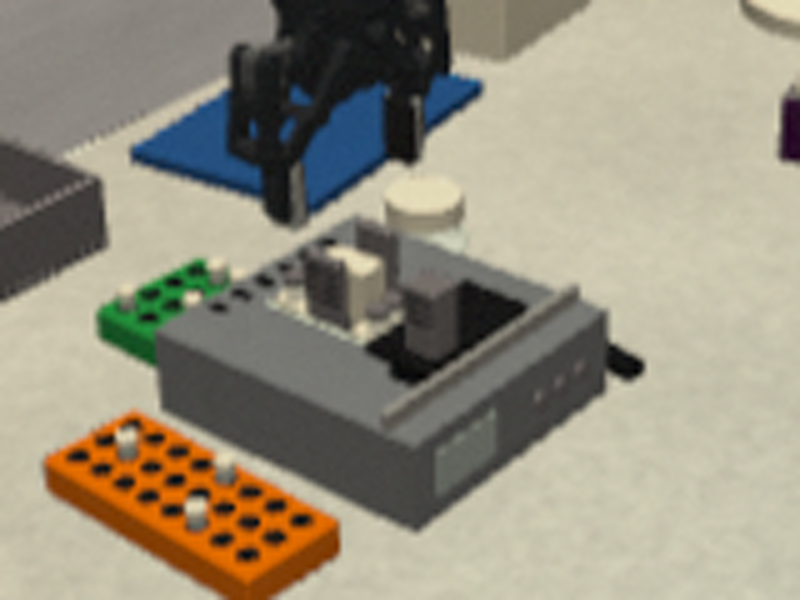

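```bash
python3 - <<'E'
from h import *
f=viewer.grab_frame("side")
s=telemetry.read_state();print(s['tool_pos'])
for z in (85,98,110): print(z,(proj(f,[598,79,z])-[245,202])*5,(proj(f,[598,-12,z])-[245,202])*5)
E
```

```text
[599.21903021  33.12877761  93.70067963]
85 [289.53108107 291.49989814] [401.17780755 224.47984375]
98 [288.30803134 269.84917451] [400.58865228 203.5838766 ]
110 [287.16728902 249.65547674] [400.03943432 184.10439253]
```

```bash
python3 - <<'E'
from h import *
f=viewer.grab_frame("side")
a=cv2.imread("pics/side5.png")[220:420,300:520]; b=f["pixels"][202+0:202+60,245+30:245+110]
cv2.imwrite("pics/z5.png",cv2.resize(a,None,fx=3,fy=3,interpolation=cv2.INTER_CUBIC))
cv2.imwrite("pics/z7.png",cv2.resize(b,None,fx=9,fy=9,interpolation=cv2.INTER_CUBIC))
for z in (71,80,90,100,111): print(z,[(proj(f,[523+dx,57.6+dy,z])-[248,197])*5*3-[900,660] for dx,dy in((-11,10),(-11,18),(-11,-10))])
E
```

```text
71 [array([351.45504418, 491.00451   ]), array([321.39851446, 511.26537922]), array([425.34470925, 441.19607052])]
80 [array([350.48541107, 445.48815364]), array([320.3080251 , 465.60617059]), array([424.66740896, 396.03407923])]
90 [array([349.39925693, 394.50208645]), array([319.08644318, 414.4580662 ]), array([423.90879092, 345.44986833])]
100 [array([348.30374089, 343.07655474]), array([317.85428047, 362.86694014]), array([423.14371289, 294.43490828])]
111 [array([347.08771512, 285.99407479]), array([316.48651582, 305.59810891]), array([422.29456681, 237.81433936])]
```

View pics/z5.png

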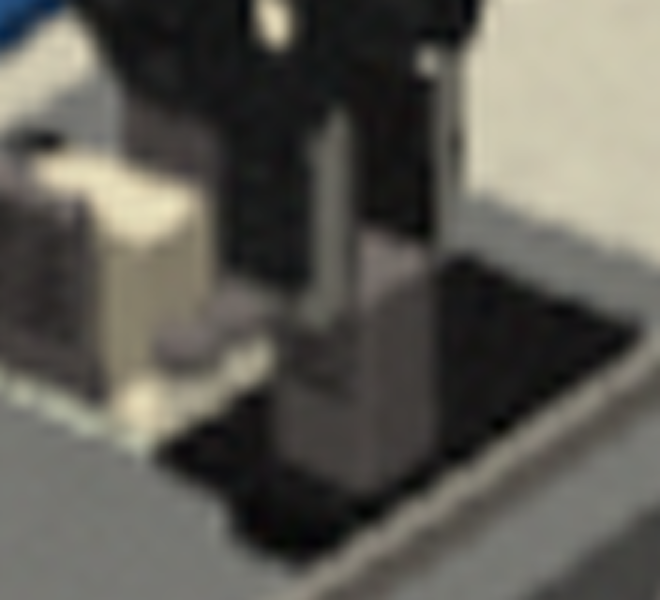

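View pics/z7.png

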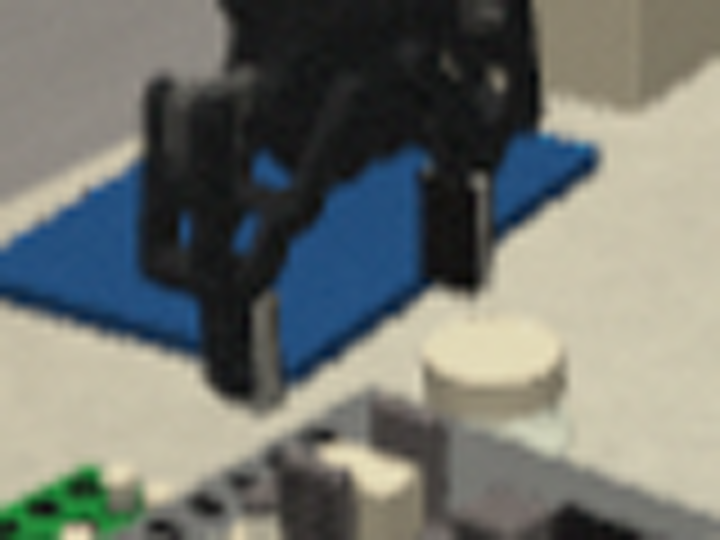

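The close-ups show the fingertips about 26 mm higher than the stated offset: about 106 mm at TCP z 88 with the jaws closed, and about 126 mm at TCP z 94 with them open. So the knob was held only near its top. I go down in stages with a look at each, since the open tips are safe to about TCP z 55 under either reading.

```bash
python3 -m creep '{"xyz":[[-0.006,0,0],[0,0,0.03],[0,0,0.04],[0,0,0.04],[0,0,0.01],[0,0,0],[0,0,0],[0,0,0]],"dr":[[0,0,0],[0,0,0],[0,0,0],[0,0,0],[0,0,0],[0,0,0],[0,0,0],[0,0,0]],"jaw":[1,1,1,1,1,1,1,1]}' 35
python3 - <<'E'
from h import *
f=viewer.grab_frame("side"); u,v=proj(f,[590,33,90]).astype(int); x0,y0=u-50,v-37
cv2.imwrite("pics/side8.png",cv2.resize(f["pixels"][y0:y0+75,x0:x0+100],None,fx=8,fy=8,interpolation=cv2.INTER_CUBIC))
for z in (56,70,80,90,100,110): print(z,[np.round((proj(f,[598,y,z])-[x0,y0])*8) for y in(79,-12)])
E
```

```text
clock: 11.02
tool_pos: [598.1, 33.1, 60.9]
eef_rot: [3.141, -0.005, -0.005]
wrist_force: [0.4, 1.0, -0.3]
finger_gap: 85.6
56 [array([300., 438.]), array([476., 329.])]
70 [array([297., 402.]), array([475., 293.])]
80 [array([296., 376.]), array([474., 268.])]
90 [array([294., 349.]), array([474., 242.])]
100 [array([293., 322.]), array([473., 217.])]
110 [array([291., 295.]), array([472., 191.])]
```

View pics/side8.png

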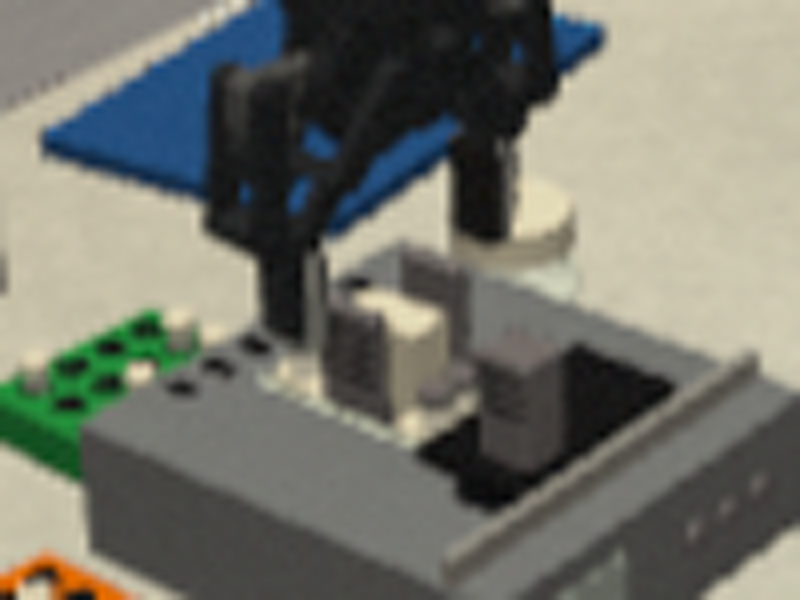

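Tips read about z 91 at TCP z 61 (crop (290,345) and (475,238)), which confirms the ~26 mm offset. I go down to TCP z 49 so the closed tips stop near 67 mm, then take a look before squeezing.

```bash
python3 -m creep '{"xyz":[[-0.002,0,0.024],[0,0,0.024],[0,0,0],[0,0,0],[0,0,0],[0,0,0],[0,0,0],[0,0,0]],"dr":[[0,-0.003,0],[0,0,0],[0,0,0],[0,0,0],[0,0,0],[0,0,0],[0,0,0],[0,0,0]],"jaw":[1,1,1,1,0.75,0.75,0.75,0.75]}' 35
python3 - <<'E'
from h import *
f=viewer.grab_frame("side"); u,v=proj(f,[590,33,90]).astype(int); x0,y0=u-50,v-37
cv2.imwrite("pics/side9.png",cv2.resize(f["pixels"][y0:y0+75,x0:x0+100],None,fx=8,fy=8,interpolation=cv2.INTER_CUBIC))
for z in (56,70,80,90,100): print(z,[np.round((proj(f,[598,y,z])-[x0,y0])*8) for y in(72,-5)])
E
```

```text
clock: 11.73
tool_pos: [598.3, 33.1, 48.6]
eef_rot: [3.141, -0.001, -0.005]
wrist_force: [-0.2, 0.4, -0.6]
finger_gap: 64.3
56 [array([314., 429.]), array([463., 337.])]
70 [array([312., 393.]), array([462., 301.])]
80 [array([310., 367.]), array([461., 276.])]
90 [array([309., 341.]), array([460., 250.])]
100 [array([308., 314.]), array([460., 224.])]
```

View pics/side9.png

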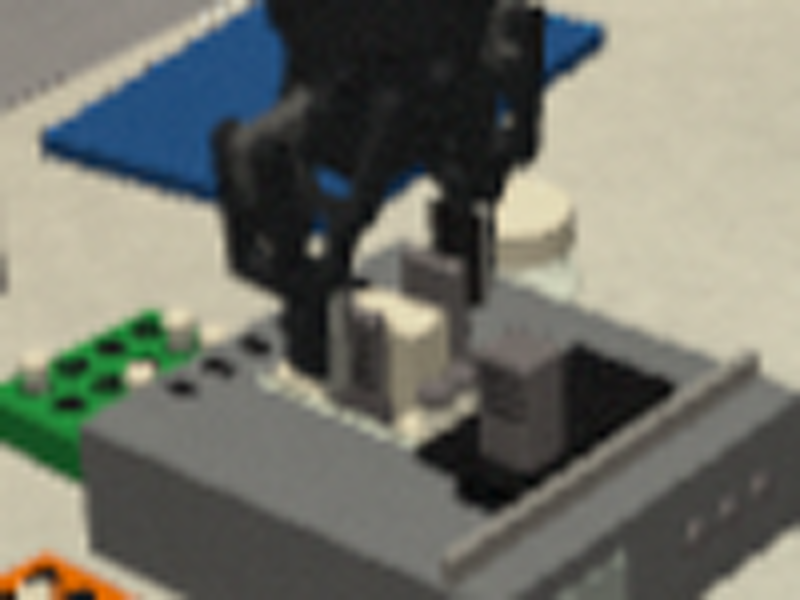

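```bash
python3 -m creep '{"xyz":[[0,0,0],[0,0,0],[0,0,0],[0,0,0],[0,0,0],[0,0,0],[0,0,0],[0,0,0]],"dr":[[0,0,0],[0,0,0],[0,0,0],[0,0,0],[0,0,0],[0,0,0],[0,0,0],[0,0,0]],"jaw":[0.6,0.5,0.4,0.2,0,0,0,0]}' 40
python3 - <<'E'
from h import *
f=viewer.grab_frame("side"); u,v=proj(f,[590,33,90]).astype(int); x0,y0=u-50,v-37
cv2.imwrite("pics/side10.png",cv2.resize(f["pixels"][y0:y0+75,x0:x0+100],None,fx=8,fy=8,interpolation=cv2.INTER_CUBIC))
for z in (56,70,80,90,100): print(z,[np.round((proj(f,[598,y,z])-[x0,y0])*8) for y in(58,9)])
s=telemetry.read_state();print(s['tool_pos'],s['eef_rot'],s['finger_gap'],s['wrist_force'])
E
```

```text
clock: 12.45
tool_pos: [598.7, 34.1, 50.9]
eef_rot: [-3.141, -0.003, -0.005]
wrist_force: [-0.0, 0.1, -2.4]
finger_gap: 29.4
56 [array([342., 412.]), array([437., 353.])]
70 [array([340., 376.]), array([436., 317.])]
80 [array([339., 350.]), array([435., 292.])]
90 [array([337., 323.]), array([434., 266.])]
100 [array([336., 297.]), array([433., 240.])]
[598.73121972  34.1278939   50.80745611] [-3.14100733e+00 -2.86937436e-03 -5.11749544e-03] 29.515420030880463 [-0.38698851 -0.36506568 -2.03364452]
```

View pics/side10.png

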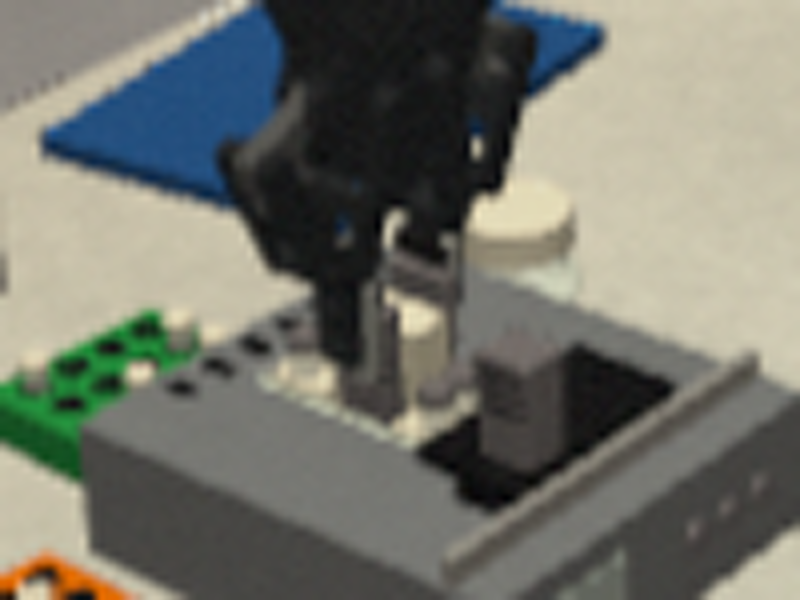

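The gap reads 29.5 mm where 36 mm was expected at the stops. Both catches look pushed in, so the fingers may be flexing at 40 N. I ease to 25 N and see what the gap does.

```bash
python3 -m creep '{"xyz":[[0,0,0],[0,0,0],[0,0,0],[0,0,0],[0,0,0],[0,0,0],[0,0,0],[0,0,0]],"dr":[[0,0,0],[0,0,0],[0,0,0],[0,0,0],[0,0,0],[0,0,0],[0,0,0],[0,0,0]],"jaw":[0,0,0,0,0,0,0,0]}' 25
python3 - <<'E'
from h import *
f=viewer.grab_frame("side"); u,v=proj(f,[595,33,90]).astype(int); x0,y0=u-30,v-22
cv2.imwrite("pics/side11.png",cv2.resize(f["pixels"][y0:y0+45,x0:x0+60],None,fx=13,fy=13,interpolation=cv2.INTER_CUBIC))
s=telemetry.read_state();print(s['tool_pos'],s['eef_rot'],s['finger_gap'],s['wrist_force'])
E
```

```text
clock: 13.17
tool_pos: [598.8, 34.2, 50.8]
eef_rot: [-3.141, -0.003, -0.005]
wrist_force: [-0.4, 0.9, 0.9]
finger_gap: 29.5
[598.78043884  34.15043932  50.77454263] [-3.14089890e+00 -2.75635356e-03 -5.29037444e-03] 29.251928070339805 [-0.93199786  0.5515974   0.51575164]
```

View pics/side11.png

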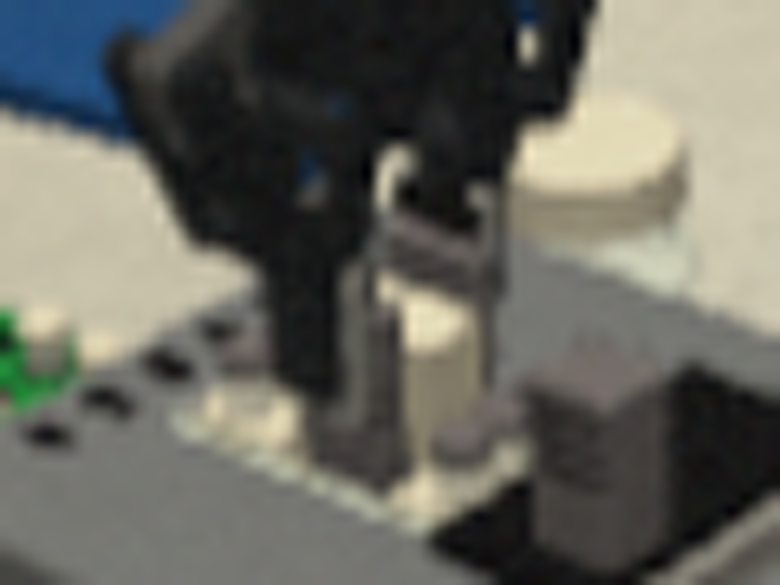

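The catches are pressed against the rib and the gap is steady. I start a slow lift, watching the wrist force.

```bash
python3 -m creep '{"xyz":[[0,0,-0.01],[0,0,-0.01],[0,0,-0.01],[0,0,-0.01],[0,0,-0.01],[0,0,-0.01],[0,0,0],[0,0,0]],"dr":[[0,0,0],[0,0,0],[0,0,0],[0,0,0],[0,0,0],[0,0,0],[0,0,0],[0,0,0]],"jaw":[0,0,0,0,0,0,0,0]}' 30
python3 - <<'E'
from h import *
f=viewer.grab_frame("side"); u,v=proj(f,[595,33,90]).astype(int); x0,y0=u-50,v-37
cv2.imwrite("pics/side12.png",cv2.resize(f["pixels"][y0:y0+75,x0:x0+100],None,fx=8,fy=8,interpolation=cv2.INTER_CUBIC))
s=telemetry.read_state();print(s['tool_pos'],s['eef_rot'],s['finger_gap'],s['wrist_force'])
E
```

```text
clock: 13.88
tool_pos: [598.5, 33.9, 67.2]
eef_rot: [-3.141, -0.002, -0.005]
wrist_force: [0.2, -0.1, -2.7]
finger_gap: 29.6
[598.53028395  33.93363434  67.15145268] [-3.14109101e+00 -2.32185762e-03 -5.32872905e-03] 29.308936775422282 [-0.30130104  0.43468469 -1.94086832]
```

View pics/side12.png

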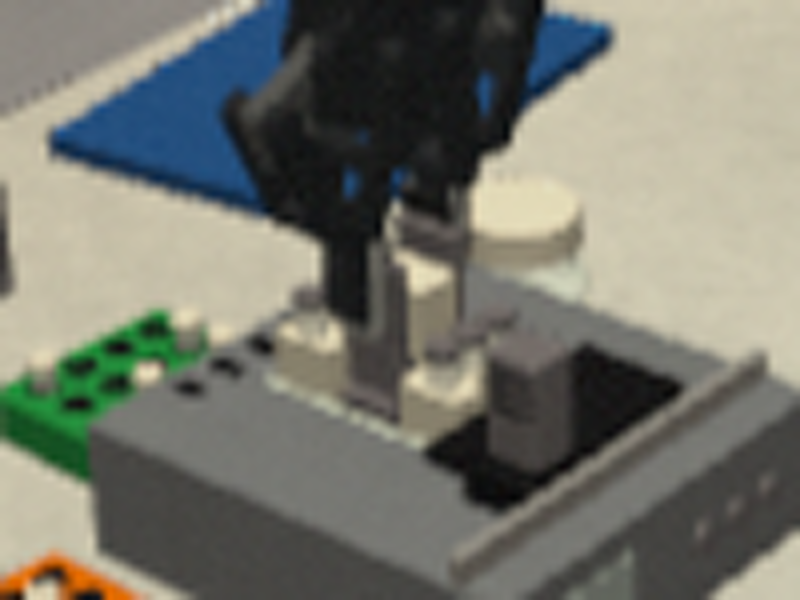

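The cassette has risen about 16 mm, level and freed from the lip, with a 2–3 N load. I continue up.

```bash
python3 -m creep '{"xyz":[[0,0,-0.015],[0,0,-0.02],[0,0,-0.025],[0,0,-0.025],[0,0,-0.03],[0,0,-0.03],[0,0,-0.02],[0,0,-0.01]],"dr":[[0,0,0],[0,0,0],[0,0,0],[0,0,0],[0,0,0],[0,0,0],[0,0,0],[0,0,0]],"jaw":[0,0,0,0,0,0,0,0]}' 30
python3 -m creep '{"xyz":[[0,0,-0.02],[0,0,-0.03],[0,0,-0.03],[0,0,-0.03],[0,0,-0.03],[0,0,-0.03],[0,0,-0.02],[0,0,-0.01]],"dr":[[0,0,0],[0,0,0],[0,0,0],[0,0,0],[0,0,0],[0,0,0],[0,0,0],[0,0,0]],"jaw":[0,0,0,0,0,0,0,0]}' 30
python3 -m creep '{"xyz":[[0,0,0],[0,0,0],[0,0,0],[0,0,0],[0,0,0],[0,0,0],[0,0,0],[0,0,0]],"dr":[[0,0,0],[0,0,0],[0,0,0],[0,0,0],[0,0,0],[0,0,0],[0,0,0],[0,0,0]],"jaw":[0,0,0,0,0,0,0,0]}' 30
python3 - <<'E'
from h import *
f=viewer.grab_frame("side"); u,v=proj(f,[590,33,110]).astype(int); x0,y0=u-80,v-60
print(x0,y0,[np.round((proj(f,[558,33,z])-[x0,y0])*5) for z in (106,130)], [np.round((proj(f,[558,54,z])-[x0,y0])*5) for z in (106,130)])
cv2.imwrite("pics/side13.png",cv2.resize(f["pixels"][y0:y0+120,x0:x0+160],None,fx=5,fy=5,interpolation=cv2.INTER_CUBIC))
E
```

```text
clock: 14.6
tool_pos: [598.3, 33.9, 115.5]
eef_rot: [-3.141, -0.002, -0.005]
wrist_force: [-0.8, 0.6, -3.0]
finger_gap: 29.6
clock: 15.27
tool_pos: [598.1, 33.9, 171.5]
eef_rot: [-3.141, -0.003, -0.005]
wrist_force: [0.9, 0.2, -2.9]
finger_gap: 29.2
clock: 15.93
tool_pos: [597.6, 33.9, 170.8]
eef_rot: [-3.141, -0.001, -0.005]
wrist_force: [-0.3, 0.1, -2.5]
finger_gap: 29.3
236 186 [array([449., 325.]), array([448., 284.])] [array([423., 341.]), array([422., 299.])]
```

View pics/side13.png

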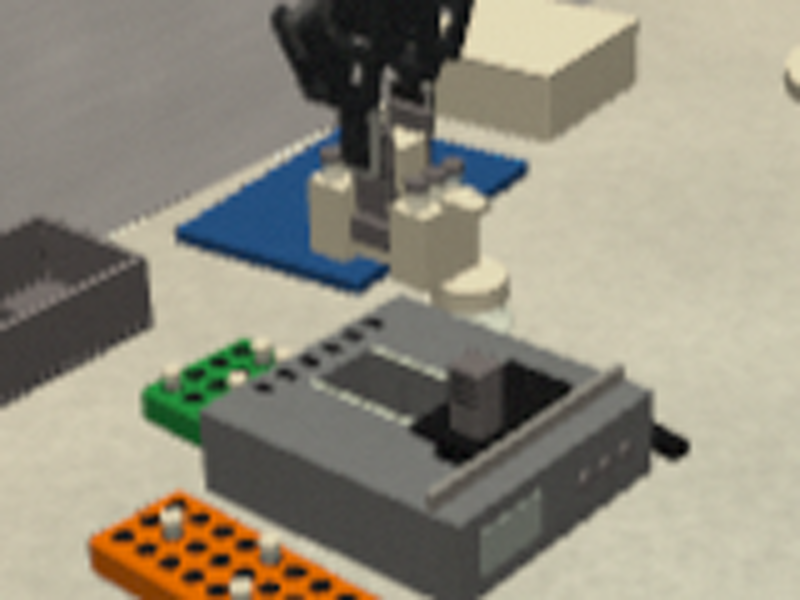

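The cassette hangs level with its lowest front corner at crop (425,293). That puts its underside at about z 133 mm, against 106 mm needed. The gate hasn't moved and the arm is at rest, so I hand it in.

```bash
python3 - <<'E'
from h import *
s=telemetry.read_state();print(s['clock'],s['tool_pos'],s['finger_gap'],s['wrist_force'],abs(s['qvel']).max())
f=viewer.grab_frame("side")
for k in("jar","tube_rack","mini_rack","gate_knob"): print(k,[(round(x["p"],2),np.round(w(f,x["centre"])).tolist()) for x in viewer.boxes_of(f,k)[:1]])
print(order.close_job())
E
```

```text
15.9833 [597.54846939  33.87421548 170.81158848] 29.471482945352818 [ 0.22110048 -0.12587288 -3.20224765] 0.0021956813437403774
jar [(0.74, [633.0, -81.0, 50.0])]
tube_rack [(0.77, [569.0, 187.0, 16.0])]
mini_rack [(0.62, [731.0, 57.0, 21.0])]
gate_knob [(0.92, [520.0, 66.0, 73.0])]
the job is handed in; nothing more can be done
None
```

I slid the gate about 21 mm by its knob, squeezed both catches, and lifted the cassette straight up about 120 mm. I handed the job in at about 16 s with the cassette still held in the air; no verdict was reported.

**Last checks**
- **Gate:** the notch was centred over the ear to within about 1 mm in the top view after the slide. The ear passed through freely on the lift, and the side view afterwards showed the gate in the same place.
- **Cassette:** it hung level with its underside at about 133 mm, where 106 mm was needed. The arm was at rest, with a steady load of about 3 N.
- **Bystanders:** the jar, orange rack and green rack were where they started, within detection error. I did not re-measure the marker, bottle, beaker or tip box, and the arm went nowhere near the last three.

**Two readings disagreed with what was stated**
- **Fingertips:** they showed about 26 mm higher in the pictures than the stated tool offset. The knob was therefore held only near its top, and I set the cassette grasp height from the images instead.
- **Finger gap:** it read about 29.5 mm on the squeezed catches, where 36 mm was expected. I take this as the fingers flexing. The catches looked pressed fully in and cleared the well's lip, but their travel could not be measured directly.

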